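# Fit the preamplifier's battery pack: feel out the hidden drawer catch

## Robot

A 7-joint arm with a two-finger parallel gripper is mounted at the origin on the work surface; the furniture and walls round the work are solid. World frame = base frame: x ahead of the robot, y to its left, z up, the work surface at z = 0. Lengths are in m, angles in rad, forces in N, time in s.
With the tool pointing down it reaches from about 0.4 to 0.9 m from the base axis. Payload 5.6 kg.
Tool frame: the origin (TCP) lies between the finger pads; the fingertips stand 8 mm ahead of it and the grasp point (between the pads) lies 11 mm behind it; z points along the fingers, y is the line along which they close (so a half turn about z gives the same grasp; the last joint's range is limited). The gripper opens to 92 mm and grips with 3 to 60 N. Pads are 20 mm wide; open, the fingers measure 128 mm over their backs; the gripper's body (75 mm by 189 mm) begins 69 mm behind the grasp point.
Start: joints at [-1.326, 0.468, -0.012, 1.603, 0.006, 1.071, -0.056], TCP at [0.185, 0.623, 0.223] pointing down, gripper open.
Joint ranges: [-2.53, 2.53], [-0.31, 2.02], [-1.57, 1.55], [0.28, 2.44], [-1.29, 4.43], [0.15, 1.84], [-2.92, 2.92]. Speed limits (rad/s): [2.57, 2.57, 3.14, 3.14, 3.14, 3.14, 3.14].

## Interface

Orientations are given as a unit quaternion [x, y, z, w].
In Python, from station import env gives the robot as it stands.
- The arm moves only by the tool jog_arm, never from a script. Its argument "motion" is a list of rows, each a list of 5 numbers: the shift along the world's x, y, z in units of 50 mm (1.0 is 50 mm), then the turn about the world's z in units of 8 degrees (1.0 is 8 degrees), then the finger opening in mm, from 0 to 91.9. In form: [[x, y, z, spin, jaw], ...]. A call has 1 to 8 rows; each row is the pose to reach, as a shift and turn from the pose commanded when the call began; what a row does not reach only later rows make up. A row lasts 1/10 s, in which the tool goes at most 50 mm and 8.59 degrees, less where a joint would pass 70% of its speed; a pose out of reach is approached as far as the arm can. A call with a gripper value outside its range is refused whole. The fingers move at their own pace and stop on an object; the grip force is fixed at half the most. Time passes only in rows, so rows that repeat a pose let the fingers close. It gives the time, the measured TCP pose, the force, the opening and the grip force at its end, in the units of the state.
- env.read_state(): the state, without advancing time (a new reading comes with each control period).
- env.capture(name): name is "scene" or "top" or "wrist"; returns a dict with "img" (420x560x3 uint8, red, green, blue), "mtx" (3x3 intrinsics, pixels), "R" (3x3) and "t" (3): a world point X has camera coordinates R X + t; the wrist camera has in their place "hand_eye" (4x4, takes a point from camera to tool coordinates, whose origin is the TCP and whose axes are the flange's). Camera axes: x right, y down, z forward; pixel columns grow to the right and rows downward; lengths in m; the calibration is good to about 2 mm. A picture is of the moment at which its call begins: read the wrist's pose just before it. There is no depth.
- env.close_job(): hands the job in; it is judged then, once.
The state is a dict: "time": time; "qpos": joint angles; "joint_velocities": joint speeds; "effort": joint torques, N m; "tool_pos": TCP position; "tool_rot": TCP orientation; "ft_force": force on the tool from outside, world axes, zero at the start; "torque": the same for the moment, N m; "finger_gap": finger opening in m; "grip_force": force on a finger pad.
Only numpy, scipy, OpenCV 4.12 (cv2) and the standard library are available. Lean on these libraries where they do the work, as an engineer would, in place of code of your own. Each camera call takes 0.05 s, during which the arm holds its last target. There are 200 camera calls.

## Task

The grey bench preamplifier needs its battery pack fitted. Its battery drawer has no handle: feel along the black ribbed strip on the top front edge until the fingers sink into the recess hidden under the sprung flap, and press the catch at its bottom so that the drawer springs right out. Then lay the two-cell battery pack flat in the drawer's bay, either end first, and push the drawer fully home until it latches, leaving the other loose things on the bench where they are.

Things in the scene. Friction and masses are not known exactly. Their poses are not given: they have to be found in the camera images.
- preamp: Battery preamplifier, fixed: grey metal case 115 deep x 266 wide x 70 high (mm). Origin on the bench; own x runs from its front to its back, z up. Front face at x = -65, back at +50, top cover (z = 70) from x = -30 back. A knob (y = +92) and two jacks (y = -84, -107) stand 15 out of the front at z = 40; the front between y = -60 and +60 is flat.
- strip_middle (a point): Middle of the top of the flat black strip with fine cross ribs on the case's top front edge, before the cover's 4 mm step: 30 wide (x), 124 long (y), top at z = 66; axes as the preamp's. Unmarked somewhere in it, a flap with the same ribs closes a recess 48 along the strip x 30 across, whose middle lies anywhere within 32 of this point along y. The rest is solid.
- release_catch (a joint): Travel of the hidden catch under the flap, m: 0 at rest, 0.008 fully pressed; frees the drawer at 0.006; springs back. Pressed on, the flap sinks 10 mm against 1 N, then lies on the catch, which takes 2 to 6 N: fingertips end 18 mm below the strip's top. Fingers up to 42 along x 26 across fit in. The catch dips again when the drawer latches.
- battery_drawer (a joint): Drawer travel along the preamp's -x, m: 0 home, 0.094 fully out. Latched it reads 0 to 0.002 and cannot be pulled. Freed, a soft spring (3 to 4 N) drives it fully out in half a second and keeps it out. To shut it, push its front plate in with 5 to 15 N: 11 mm before home it rides over the catch's bevel and latches; if not latched it springs out again.
- bay (a point): Middle of the bay's floor, moving with the drawer; axes as the preamp's. In the preamp's frame: (-9.5, 0, 13) home, (-103.5, 0, 13) fully out. Open-topped black cradle 65 (x) x 37 (y) for the pack lying flat, long side along x, either way round: end walls and four corner guides 8 high. Between the guides the sides are open for 45 along x, floor free to y = +/-49.
- drawer_front (a point): Middle of the outer face of the drawer's front plate, moving with the drawer: 122 wide, z = 8 to 41 (this point at 24.5), grey, no handle, flush with the case's front when home. Drawer side walls reach z = 27; a thin cross bar, top at z = 40, crosses 15 to 20 behind the plate's outer face, before the bay.
- cell_pack: Battery pack: open black holder with two blue AA cells, 60 long (own x) x 32 wide (own y) x 16 high (long walls 12), loose, lying flat on the bench to the right before the preamp. Origin in the middle of its underside. Take it by the long sides (32 mm). About 0.06 kg.
- monitor_corner (a point): Not part of the job: the lower right corner of the monitor's screen, which hangs over the bench to the left of the work, from here up to z = 510 and away to the left and back. It is fixed and solid: an arm that swings across from the left must pass nearer to its own base.
- tee: Bystander: grey coaxial T-piece, 30 x 40 x 15. Origin in the middle of its underside.
- vial: Bystander: small brown bottle with black cap, 27 across, 55 high. Origin in the middle of its underside.
- dropper: Bystander: brown dropper bottle, 33 across, 102 high. Origin in the middle of its underside.
Things that resemble listed ones, but are neither listed nor needed, are in the scene too. Leave any orange or pink look-alike of the cell_pack alone.

How it is judged:
By the outcome, as a careful person would: the job done as asked, in the order asked, and still so for the second after the job is handed in, with the robot touching nothing.
It also fails if it takes over 67 s, if anything falls off the work surface, if the arm or the gripper's body presses on something with over 40 N, if the wrist force passes 120 N, or if a joint passes its speed limit or range.

## Working session

There is one attempt and no reset: what is moved stays moved. The work goes in short steps, Python scripts to look and compute and a tool call to move; the robot and the scene stay as the last step left them, time stands still between calls to the robot, and variables do not carry over. Pictures are saved under pics/ and viewed, at most 10 in all, crops included, and the job is handed in when it is done.

Besides the shell and the picture viewer there is one more tool, called after ">>>" as name([rows], argument=value, ...), one row to a line, values as JSON. jog_arm: Moves the arm, as the interface text tells. Its arguments: {"type":"object","properties":{"motion":{"type":"array"}},"required":["motion"]}

```bash
mkdir -p pics
cat > h.py <<'E'
import numpy as np, cv2
from scipy.spatial.transform import Rotation as Ro
from station import env
def shot(n,f):
    s=env.read_state(); c=env.capture(n)
    if n=="wrist":
        T=np.eye(4); T[:3,:3]=Ro.from_quat(s["tool_rot"]).as_matrix(); T[:3,3]=s["tool_pos"]
        C=T@np.array(c["hand_eye"]); c["R"]=C[:3,:3].T; c["t"]=-C[:3,:3].T@C[:3,3]
    cv2.imwrite("pics/"+f+".png",cv2.cvtColor(c["img"],cv2.COLOR_RGB2BGR))
    np.savez("pics/"+f+".npz",mtx=c["mtx"],R=c["R"],t=c["t"])
    return c
def ray(f,px,z):
    c=np.load("pics/"+f+".npz"); R,t=c["R"],c["t"].ravel()
    o=-R.T@t; d=R.T@np.linalg.inv(c["mtx"])@np.array([px[0],px[1],1.])
    return o+d*(z-o[2])/d[2]
def proj(f,X):
    c=np.load("pics/"+f+".npz"); p=c["mtx"]@(c["R"]@np.array(X)+c["t"].ravel()); return p[:2]/p[2]
E
python3 - <<'E'
from h import *
for n in("scene","top"):
    c=shot(n,n+"0"); print(n,-np.array(c["R"]).T@np.array(c["t"]).ravel())
s=env.read_state(); print(s["time"],s["tool_pos"],s["tool_rot"],Ro.from_quat(s["tool_rot"]).as_matrix().round(3))
a=np.hstack([cv2.imread("pics/scene0.png"),cv2.imread("pics/top0.png")])
E
```

```text
scene [-0.36691828 -0.46777703  0.6549028 ]
top [0.39549359 0.02488918 0.9575863 ]
0.1 [0.18437974 0.62277632 0.2217484 ] [ 1.43424266e-01  9.89660990e-01 -7.74581788e-04 -6.75705729e-05] [[-0.959  0.284 -0.   ]
 [ 0.284  0.959 -0.002]
 [-0.    -0.002 -1.   ]]
```

View pics/scene0.png

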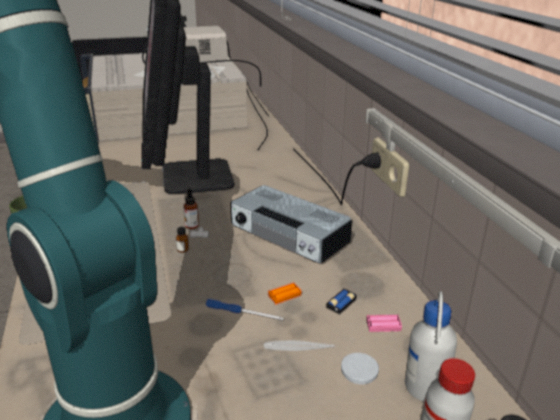

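View pics/top0.png

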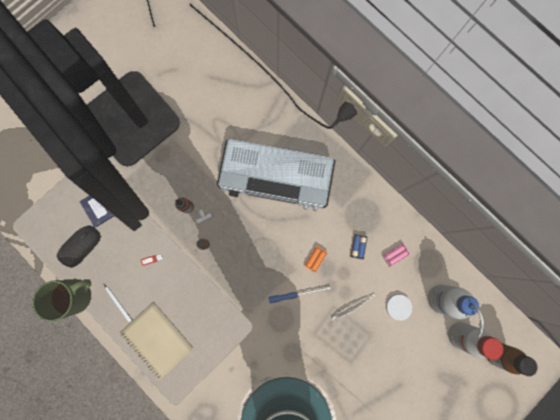

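The top view shows the preamp at about (275,175), with its black strip at (273,190). Three things could be the pack: orange (316,258), black/blue (359,246) and pink (397,254). I choose the black/blue one and check it in a crop.

Run:
```python
from h import *
im=cv2.imread("pics/top0.png")
a=cv2.resize(im[130:220,205:345],None,fx=5,fy=5,interpolation=cv2.INTER_CUBIC)[:, :700]
b=cv2.resize(im[225:285,290:430],None,fx=5,fy=5,interpolation=cv2.INTER_CUBIC)
cv2.imwrite("pics/crop0.png",cv2.resize(np.vstack([a,b]),(560,600)))
hsv=cv2.cvtColor(im,cv2.COLOR_BGR2HSV)
# strip: dark pixels near
m=np.zeros(im.shape[:2],np.uint8); roi=(slice(172,206),slice(238,312))
m[roi]=(hsv[roi][...,2]<60)*255
cs=max(cv2.findContours(m,0,2)[0],key=cv2.contourArea); r=cv2.minAreaRect(cs); print("strip",r)
bx=cv2.boxPoints(r); print(bx)
print([ray("top0",p,.066).round(4) for p in bx],ray("top0",r[0],.066))
m[:]=0; roi=(slice(228,264),slice(344,376))
m[roi]=((hsv[roi][...,2]<75)|(hsv[roi][...,0]>95)&(hsv[roi][...,0]<130)&(hsv[roi][...,1]>90))*255
m=cv2.morphologyEx(m,cv2.MORPH_CLOSE,np.ones((7,7)))
cs=max(cv2.findContours(m,0,2)[0],key=cv2.contourArea); r=cv2.minAreaRect(cs); print("pack",r)
bx=cv2.boxPoints(r);w=np.array([ray("top0",p,.012) for p in bx]);print(w.round(4),ray("top0",r[0],.012)); print(np.linalg.norm(np.diff(w,axis=0),axis=1))
```

```text
Traceback (most recent call last):
ValueError: max() iterable argument is empty
```

View pics/crop0.png

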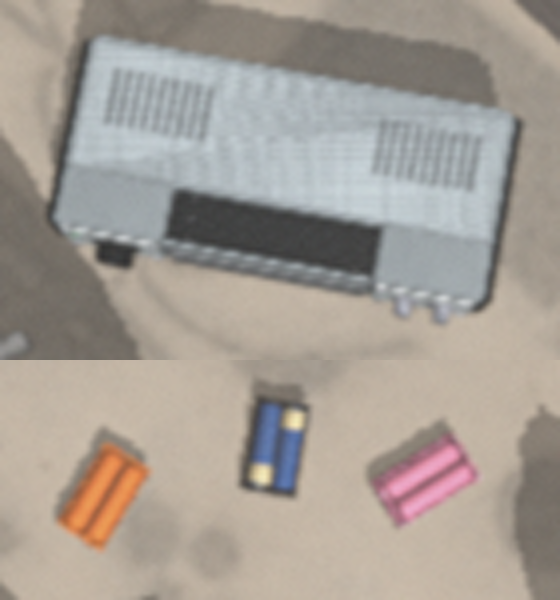

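The crop confirms it: the middle object is an open black holder with two blue cells. The strip is the dark bar on the preamp's front edge.

```bash
cat > m.py <<'E'
from h import *
im=cv2.imread("pics/top0.png")
hsv=cv2.cvtColor(im,cv2.COLOR_BGR2HSV)
def box(sl,f,z,k):
    m=np.zeros(im.shape[:2],np.uint8); m[sl]=f(hsv[sl].astype(int))*255
    m=cv2.morphologyEx(m,cv2.MORPH_CLOSE,np.ones((k,k)))
    cs=max(cv2.findContours(m,0,2)[0],key=cv2.contourArea); r=cv2.minAreaRect(cs)
    w=np.array([ray("top0",p,z) for p in cv2.boxPoints(r)])
    d=np.diff(w,axis=0); L=np.linalg.norm(d,axis=1); i=np.argmax(L)
    print(r,"\n ctr",ray("top0",r[0],z).round(4),"sides",L.round(4)[:2],"long dir deg",np.degrees(np.arctan2(d[i,1],d[i,0])).round(2))
box((slice(172,206),slice(238,312)),lambda h:h[...,2]<90,.066,3)
box((slice(228,264),slice(344,376)),lambda h:(h[...,2]<90)|(h[...,0]>95)&(h[...,0]<130)&(h[...,1]>90),.012,7)
# case by grey-blue
box((slice(130,215),slice(205,345)),lambda h:(h[...,0]>80)&(h[...,0]<125)&(h[...,1]>15)&(h[...,2]>80),.070,3)
E
python3 m.py; python3 -c "
from h import *
print(env.read_state()['time'])
print(cv2.cvtColor(cv2.imread('pics/top0.png'),cv2.COLOR_BGR2HSV)[[190,190,150,185],[265,280,275,240]])"
```

```text
((272.8226623535156, 187.7792205810547), (52.15365219116211, 11.548748016357422), 10.619654655456543) 
 ctr [0.5493 0.0337 0.066 ] sides [0.0274 0.1225] long dir deg -100.33
((357.9913330078125, 245.80636596679688), (11.936491012573242, 22.428436279296875), 8.746162414550781) 
 ctr [ 0.4166 -0.175   0.012 ] sides [0.0547 0.0292] long dir deg -9.77
((275.74267578125, 172.00509643554688), (109.78409576416016, 47.90120315551758), 10.17551040649414) 
 ctr [0.5862 0.0271 0.07  ] sides [0.1147 0.2596] long dir deg -99.96
0.1
[[ 90   4  66]
 [  0   0  65]
 [ 99  18 201]
 [ 96  15 171]]
```

Run:
```python
from h import *
def tri(a,b):
    P=[];
    for f in("top0","scene0"):
        c=np.load(f"pics/{f}.npz"); P.append(c["mtx"]@np.c_[c["R"],c["t"].ravel()])
    X=cv2.triangulatePoints(P[0],P[1],np.array(a,float),np.array(b,float)); X=X[:3,0]/X[3]; return X.round(3),proj("top0",X).round(),proj("scene0",X).round()
for a in((147,212),(138,228)):
    for b in((163,165),(145,167)): print(a,b,*tri(a,b))
for p in((185,205),(203,244),(204,216)): print(p,ray("top0",p,.05))
```

```text
(147, 212) (163, 165) [0.481 0.292 0.16 ] [148. 212.] [163. 165.]
(147, 212) (145, 167) [0.466 0.315 0.154] [137. 219.] [151. 168.]
(138, 228) (163, 165) [0.459 0.287 0.171] [147. 222.] [158. 164.]
(138, 228) (145, 167) [0.445 0.31  0.164] [137. 229.] [146. 167.]
(185, 205) [0.50914385 0.24134197 0.05      ]
(203, 244) [0.4175674  0.19590702 0.05      ]
(204, 216) [0.48331848 0.19561628 0.05      ]
```

>>> jog_arm([
  [0.1,-0.9,0,0.4,40],
  [0.2,-1.8,0,0.8,0],
  [0.3,-2.7,0,0.8,0],
  [0.4,-3.6,0,0.8,0],
  [0.6,-4.5,0,0.8,0],
  [0.7,-5.3,0,0.8,0],
  [1.3,-5.9,0,0.8,0],
  [1.9,-6.5,0,0.8,0],
])

```text
time: 0.9
tool_pos: [0.2797, 0.2968, 0.2228]
tool_rot: [0.087, 0.996, 0.0, 0.0]
ft_force: [1.1, 0.1, 0.4]
finger_gap: 0.0299
grip_force: 0.0
```

>>> jog_arm([
  [0.6,-0.6,0,0,0],
  [1.1,-1.4,0,0,0],
  [1.6,-2.2,0,0,0],
  [2.0,-3.0,0,0,0],
  [2.4,-3.9,0,0,0],
  [2.8,-4.8,0,0,0],
  [3.4,-5.3,0,0,0],
  [3.4,-5.3,0,0,0],
])

```text
time: 1.7
tool_pos: [0.4522, 0.0293, 0.2229]
tool_rot: [0.092, 0.996, -0.001, 0.001]
ft_force: [-0.8, 0.0, -0.8]
finger_gap: 0.0003
grip_force: 0.0
```

Run:
```python
from h import *
c=shot("wrist","w1"); s=env.read_state(); print(s["time"],s["tool_pos"],np.degrees(Ro.from_quat(s["tool_rot"]).as_euler("xyz")))
print("strip ctr px",proj("w1",[.5493,.0337,.066]))
```

```text
1.75 [0.45029836 0.03154935 0.22239688] [-1.79948740e+02  3.31167357e-03  1.69655044e+02]
strip ctr px [292.14032068 275.61836898]
```

View pics/w1.png

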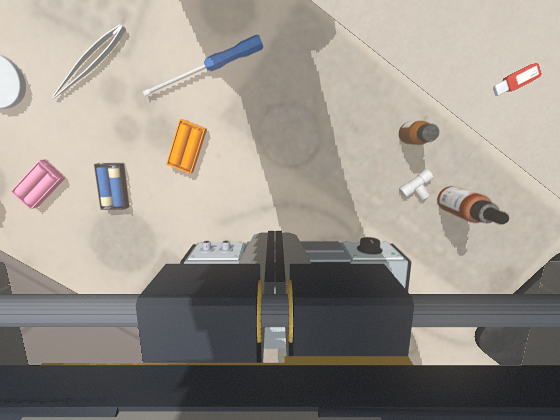

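The wrist view is blocked ahead, but the pack shows at about (112,186). The strip position from the top camera agrees with the case dimensions (own x = -45). I'll probe the middle first; the moment should show which side the flap is on.

>>> jog_arm([
  [1.0,0,0,0,0],
  [2.0,0,0,0,0],
  [2.0,0,-1.0,0,0],
  [2.0,0,-2.0,0,0],
  [2.0,0,-2.7,0,0],
  [2.0,0,-2.7,0,0],
  [2.0,0,-2.7,0,0],
])

```text
time: 2.45
tool_pos: [0.5491, 0.0342, 0.0878]
tool_rot: [0.087, 0.996, 0.0, -0.001]
ft_force: [-0.1, 0.3, -0.2]
finger_gap: 0.0004
grip_force: 0.0
```

```bash
cat > s.py <<'E'
from h import *
s=env.read_state()
R=Ro.from_quat(s["tool_rot"]).as_matrix()
print(s["time"],np.round(s["tool_pos"],4),"F",np.round(s["ft_force"],2),"M tool",(R.T@s["torque"]).round(3),"rot",np.degrees(Ro.from_quat(s["tool_rot"]).as_euler("xyz")).round(2))
E
python3 s.py
```

```text
2.45 [0.5491 0.0342 0.0878] F [-0.08  0.34 -0.22] M tool [ 0.007 -0.009  0.004] rot [ 1.8000e+02 -7.0000e-02  1.6998e+02]
```

>>> jog_arm([
  [0,0,-0.15,0,0],
  [0,0,-0.25,0,0],
  [0,0,-0.3,0,0],
  [0,0,-0.34,0,0],
  [0,0,-0.34,0,0],
])

```text
time: 2.95
tool_pos: [0.5505, 0.0337, 0.0737]
tool_rot: [0.088, 0.996, 0.001, 0.001]
ft_force: [-6.7, 1.0, 21.3]
finger_gap: 0.0005
grip_force: 10.9
```

```bash
python3 s.py
```

```text
2.95 [0.5505 0.0337 0.0737] F [-6.72  1.03 21.29] M tool [0.326 1.502 0.036] rot [1.7985e+02 8.0000e-02 1.6990e+02]
```

Solid contact, with the force centred about 13.6 mm towards -y. That puts the flap's middle near +15 mm along the strip.

>>> jog_arm([
  [0,0,0.15,0,0],
  [0.05,0.3,0.15,0,0],
  [0.05,0.3,0.15,0,0],
  [0.05,0.3,0.0,0,0],
  [0.05,0.3,-0.06,0,0],
  [0.05,0.3,-0.06,0,0],
])

```text
time: 3.55
tool_pos: [0.5513, 0.048, 0.0665]
tool_rot: [0.088, 0.996, -0.0, -0.001]
ft_force: [-0.6, 1.5, 1.1]
finger_gap: 0.0003
grip_force: 0.3
```

```bash
python3 s.py
```

```text
3.55 [0.5513 0.048  0.0665] F [-0.61  1.46  1.12] M tool [-0.116  0.068 -0.032] rot [-1.7995e+02 -1.0000e-01  1.6989e+02]
```

>>> jog_arm([
  [0,0,-0.1,0,0],
  [0,0,-0.18,0,0],
  [0,0,-0.24,0,0],
  [0,0,-0.24,0,0],
  [0,0,-0.1,0,0],
  [0,0,0.5,0,0],
  [0,0,1.5,0,0],
  [0,0,2.0,0,0],
])

```text
time: 4.35
tool_pos: [0.5533, 0.048, 0.1705]
tool_rot: [0.088, 0.996, 0.0, 0.002]
ft_force: [0.3, 0.8, 0.7]
finger_gap: 0.0003
grip_force: 0.0
```

```bash
python3 s.py
python3 - <<'E'
from h import *
shot("top","top1")
im=cv2.imread("pics/top1.png"); cv2.imwrite("pics/c1.png",cv2.resize(im[130:290,200:400],None,fx=3.5,fy=3.5,interpolation=cv2.INTER_CUBIC))
E
```

```text
4.35 [0.5533 0.048  0.1705] F [0.32 0.77 0.7 ] M tool [-0.008 -0.028  0.041] rot [179.94   0.2  169.87]
```

View pics/c1.png

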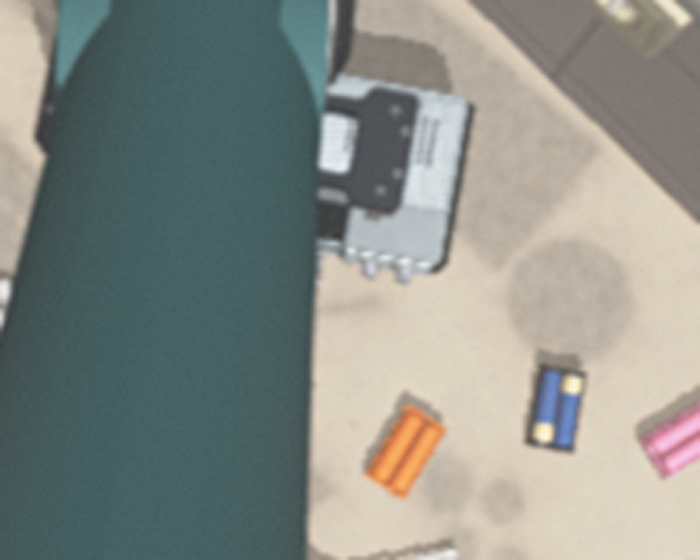

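The arm hides the drawer in this top crop, so I check with the scene camera.

Run:
```python
from h import *
shot("scene","sc1")
im=cv2.imread("pics/sc1.png"); cv2.imwrite("pics/c2.png",cv2.resize(im[160:320,170:400],None,fx=3,fy=3,interpolation=cv2.INTER_CUBIC))
```

```text
(no output)
```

View pics/c2.png

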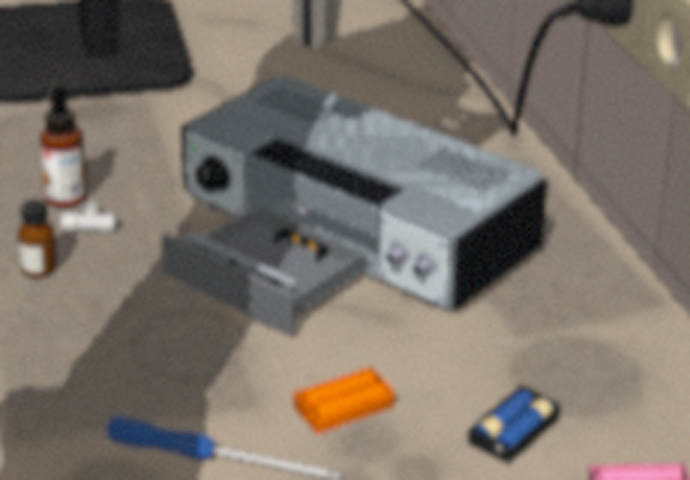

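The drawer is fully out, with the bay visible at crop (295,245). Next, a wrist look at the bay from here, and the pack measured in w1.

Run:
```python
from h import *
shot("wrist","w2")
im=cv2.imread("pics/w1.png"); hsv=cv2.cvtColor(im,cv2.COLOR_BGR2HSV).astype(int)
m=np.zeros(im.shape[:2],np.uint8); sl=(slice(150,222),slice(84,142)); h=hsv[sl]
m[sl]=((h[...,2]<80)|(h[...,0]>95)&(h[...,0]<130)&(h[...,1]>90))*255
m=cv2.morphologyEx(m,cv2.MORPH_CLOSE,np.ones((9,9)))
cs=max(cv2.findContours(m,0,2)[0],key=cv2.contourArea); r=cv2.minAreaRect(cs); w=np.array([ray("w1",p,.012) for p in cv2.boxPoints(r)])
print(r,w.round(4),ray("w1",r[0],.012)); d=np.diff(w,axis=0)[:2]; print(np.linalg.norm(d,axis=1),np.degrees(np.arctan2(d[:,1],d[:,0])))
for X in([.4917,.0441,.013],[.5493,.0337,.066]): print(proj("w2",X))
```

```text
((108.84998321533203, 186.44998168945312), (39.880821228027344, 20.50609588623047), 81.8698959350586) [[ 0.3887 -0.1823  0.012 ]
 [ 0.3899 -0.1565  0.012 ]
 [ 0.4394 -0.1649  0.012 ]
 [ 0.4383 -0.1916  0.012 ]] [ 0.41367711 -0.17374407  0.012     ]
[0.0258663  0.05024021] [87.36866517 -9.6376211 ]
[257.43789456 137.32642842]
[255.33296635 204.25665667]
```

View pics/w2.png

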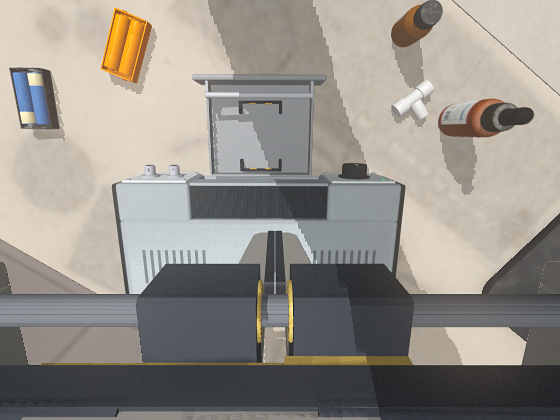

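w2 shows the bay's four corner guides spanning about (239..283, 101..170), the drawer front at row 77, and the pack at about (33,98).

Run:
```python
from h import *
im=cv2.imread("pics/w2.png"); g=cv2.cvtColor(im,cv2.COLOR_BGR2HSV)[...,2]
m=np.zeros_like(g); m[98:173,230:292]=(g[98:173,230:292]<60)*255
ys,xs=np.nonzero(m); print(xs.min(),xs.max(),ys.min(),ys.max())
a=ys<130
for s in(a,~a): print(xs[s].min(),xs[s].max(),ys[s].min(),ys[s].max())
c=((xs.min()+xs.max())/2,(ys.min()+ys.max())/2); print(c,ray("w2",c,.017),ray("w2",c,.021))
print("plate ends top z.041",ray("w2",(192,78),.041),ray("w2",(326,78),.041))
m=np.zeros_like(g); m[184:221,180:340]=(g[184:221,180:340]<75)*255
cs=max(cv2.findContours(cv2.morphologyEx(m,3,np.ones((5,5))),0,2)[0],key=cv2.contourArea); r=cv2.minAreaRect(cs);print("strip",r,ray("w2",r[0],.066))
```

```text
271 281 101 169
271 281 101 113
272 280 159 169
(np.float64(276.0), np.float64(135.0)) [0.4927335  0.06344415 0.017     ] [0.49267192 0.06341795 0.021     ]
plate ends top z.041 [ 0.42959828 -0.0026206   0.041     ] [0.45094689 0.11665141 0.041     ]
strip ((277.8415222167969, 201.96873474121094), (98.00499725341797, 31.091968536376953), 0.6740368604660034) [0.55084355 0.05433003 0.066     ]
```

>>> jog_arm([
  [-0.3,-0.9,0,0,10],
  [-0.6,-1.8,0,0,30],
  [-0.9,-2.7,0,0,50],
  [-1.2,-3.6,0,0,50],
  [-1.55,-4.5,0,0,50],
  [-1.55,-4.66,0,0,50],
  [-1.55,-4.66,0,0,50],
  [-1.55,-4.66,0,0,50],
])

```text
time: 5.3
tool_pos: [0.4745, -0.1832, 0.1665]
tool_rot: [0.087, 0.996, 0.0, -0.001]
ft_force: [0.4, 0.4, -1.0]
finger_gap: 0.0504
grip_force: 0.0
```

```bash
python3 s.py
python3 - <<'E'
from h import *
shot("wrist","w3"); print(proj("w3",[.4155,-.1745,.012]))
im=cv2.imread("pics/w3.png"); hsv=cv2.cvtColor(im,cv2.COLOR_BGR2HSV).astype(int)
m=np.zeros(im.shape[:2],np.uint8); sl=(slice(80,200),slice(200,320)); h=hsv[sl]
b=(h[...,0]>95)&(h[...,0]<130)&(h[...,1]>90)
for nm,f in(("blue",b),("all",b|(h[...,2]<60))):
    m[:]=0; m[sl]=f*255
    m=cv2.morphologyEx(m,cv2.MORPH_CLOSE,np.ones((15,15)))
    cs=max(cv2.findContours(m,0,2)[0],key=cv2.contourArea); r=cv2.minAreaRect(cs); w=np.array([ray("w3",p,.012) for p in cv2.boxPoints(r)])
    d=np.diff(w,axis=0)[:2]; print(nm,r,ray("w3",r[0],.012),np.linalg.norm(d,axis=1),np.degrees(np.arctan2(d[:,1],d[:,0])))
E
```

```text
5.3 [ 0.4745 -0.1832  0.1665] F [ 0.38  0.37 -0.98] M tool [ 0.002  0.057 -0.043] rot [ 1.7997e+02 -1.1000e-01  1.6999e+02]
[270.8192747  140.12829723]
blue ((271.0, 139.0), (48.0, 26.0), 90.0) [ 0.41441654 -0.17411497  0.012     ] [0.02627286 0.04822949] [79.91474984 -9.66214298]
all ((271.0, 139.0), (48.0, 26.0), 90.0) [ 0.41441654 -0.17411497  0.012     ] [0.02627286 0.04822949] [79.91474984 -9.66214298]
```

View pics/w3.png

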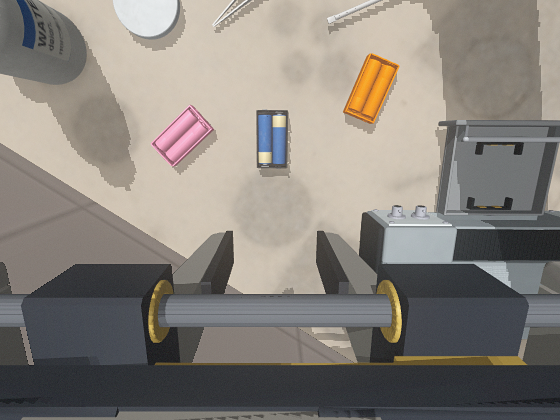

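w3 shows the pack at (257..288, 110..168), centre (272.5,139), aligned with the fingers. The bay's guides centre near (495,175).

Run:
```python
from h import *
print(ray("w3",(272.5,139),.013), ray("w3",(494.5,175),.020), ray("w2",(261,135),.020))
for x in((.4917,.0441),(.494,.0465)): print(x,proj("w3",[*x,.02]),proj("w2",[*x,.02]))
```

```text
[ 0.41467012 -0.17258757  0.013     ] [0.49046624 0.04683973 0.02      ] [0.48999877 0.04846642 0.02      ]
(0.4917, 0.0441) [491.82116179 176.63306143] [257.08840049 137.47730063]
(0.494, 0.0465) [494.18380043 178.40373477] [259.8382429  139.33280694]
```

>>> jog_arm([
  [-0.8,0.15,-0.5,0,50],
  [-1.2,0.23,-1.3,0,50],
  [-1.2,0.23,-2.2,0,50],
  [-1.2,0.23,-2.8,0,50],
  [-1.2,0.23,-3.1,0,50],
  [-1.2,0.23,-3.1,0,40],
  [-1.2,0.23,-3.1,0,20],
  [-1.2,0.23,-3.1,0,20],
])

```text
time: 6.15
tool_pos: [0.4154, -0.1728, 0.0134]
tool_rot: [0.087, 0.996, 0.0, 0.001]
ft_force: [-0.8, -0.5, -0.4]
finger_gap: 0.0319
grip_force: 30.0
```

>>> jog_arm([
  [0,0,0,0,20],
  [0,0,0,0,20],
  [0,0,0.5,0,20],
  [0,0,1.3,0,20],
  [0,0,2.0,0,20],
  [0,0,2.0,0,20],
])

```text
time: 6.75
tool_pos: [0.4174, -0.1741, 0.1165]
tool_rot: [0.088, 0.996, -0.0, 0.004]
ft_force: [0.5, -0.1, -1.4]
finger_gap: 0.0322
grip_force: 30.0
```

```bash
python3 s.py
```

```text
6.75 [ 0.4174 -0.1741  0.1165] F [ 0.52 -0.12 -1.39] M tool [-0.006 -0.03  -0.002] rot [179.97   0.5  169.9 ]
```

>>> jog_arm([
  [0.3,0.8,0,0,20],
  [0.6,1.7,0,0,20],
  [0.9,2.6,0,0,20],
  [1.2,3.5,0,0,20],
  [1.5,4.3,0,0,20],
  [1.5,4.4,0,0,20],
  [1.5,4.4,-0.7,0,20],
  [1.5,4.4,-0.7,0,20],
])

```text
time: 7.55
tool_pos: [0.4862, 0.0463, 0.0744]
tool_rot: [0.088, 0.996, -0.001, -0.004]
ft_force: [0.1, -0.6, 0.1]
finger_gap: 0.0321
grip_force: 30.0
```

```bash
python3 s.py
python3 - <<'E'
from h import *
shot("wrist","w4"); shot("scene","sc4")
a=cv2.imread("pics/w4.png")[60:290,120:420]; b=cv2.imread("pics/sc4.png")[205:275,215:305]
a=cv2.resize(a,(600,460)); b=cv2.resize(b,None,fx=2,fy=2,interpolation=cv2.INTER_CUBIC)
o=np.zeros((600,790,3),np.uint8); o[:460,:600]=a; o[460:600,:180]=b; cv2.imwrite("pics/c4.png",o)
E
```

```text
7.55 [0.4862 0.0463 0.0744] F [ 0.12 -0.62  0.12] M tool [ 0.027 -0.005 -0.007] rot [-179.82   -0.39  169.94]
```

View pics/c4.png

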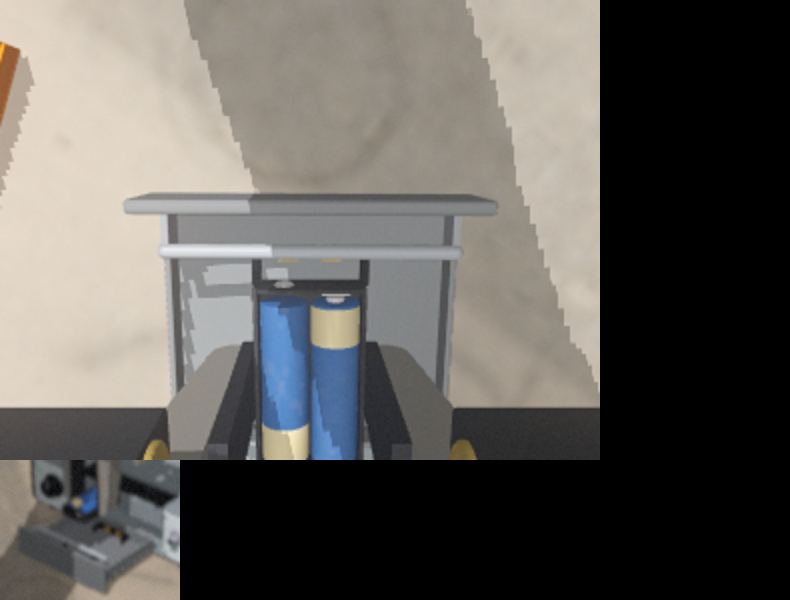

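c4 shows the pack (crop columns 255..367) centred on the bay guides (252..369). I check the long direction by ray.

Run:
```python
from h import *
u=np.array([.984,-.177,0])
s=np.load("pics/w4.npz")
for z in(.073,.075,.077):
    p=ray("w4",(275.5,201.5),z); print("pack ctr",p+u*.030)
p=ray("w4",(275,60+203/2),.041); print("plate top outer/edge -> bay",p+u*.0555, ray("w4",(275,60+195/2),.041)+u*.0555)
p=ray("w4",(275,60+252/2),.040); print("bar mid -> bay",p+u*.038)
for q in((259,78),(259,75)): print("w2 plate",ray("w2",q,.041)+u*.0555)
print("w2 bar",ray("w2",(259,95),.040)+u*.038, "w3 pack",ray("w3",(272.5,139),.013))
```

```text
pack ctr [0.48716325 0.04842539 0.073     ]
pack ctr [0.48672816 0.04849983 0.075     ]
pack ctr [0.48629307 0.04857427 0.077     ]
plate top outer/edge -> bay [0.49301927 0.04705633 0.041     ] [0.49049303 0.04750716 0.041     ]
bar mid -> bay [0.49178063 0.04730167 0.04      ]
w2 plate [0.49487525 0.04713972 0.041     ]
w2 plate [0.49240024 0.04761664 0.041     ]
w2 bar [0.4917813 0.0474687 0.04     ] w3 pack [ 0.41467012 -0.17258757  0.013     ]
```

>>> jog_arm([
  [0.03,-0.02,-0.3,0,20],
  [0.03,-0.02,-0.3,0,20],
  [0.03,-0.02,-0.3,0,20],
])

```text
time: 7.95
tool_pos: [0.4911, 0.0453, 0.0627]
tool_rot: [0.088, 0.996, 0.0, -0.0]
ft_force: [0.4, 0.2, 0.3]
finger_gap: 0.0321
grip_force: 30.0
```

```bash
python3 s.py
python3 - <<'E'
from h import *
c=shot("wrist","w5"); g=c["img"].mean(2)
print("cam",-c["R"].T@c["t"])
print("c272-278",list(enumerate(g[150:225,272:278].mean(1).round().astype(int),150)))
print("c300-310",list(enumerate(g[150:200,312:322].mean(1).round().astype(int),150)))
E
```

```text
7.95 [0.4911 0.0453 0.0627] F [0.4  0.17 0.31] M tool [-0.001 -0.015 -0.031] rot [180.    -0.   169.85]
cam [0.42559404 0.05863558 0.22528205]
c272-278 [(150, np.int64(82)), (151, np.int64(86)), (152, np.int64(84)), (153, np.int64(115)), (154, np.int64(126)), (155, np.int64(135)), (156, np.int64(133)), (157, np.int64(133)), (158, np.int64(135)), (159, np.int64(127)), (160, np.int64(115)), (161, np.int64(136)), (162, np.int64(134)), (163, np.int64(134)), (164, np.int64(135)), (165, np.int64(135)), (166, np.int64(134)), (167, np.int64(134)), (168, np.int64(134)), (169, np.int64(134)), (170, np.int64(134)), (171, np.int64(134)), (172, np.int64(134)), (173, np.int64(135)), (174, np.int64(135)), (175, np.int64(136)), (176, np.int64(123)), (177, np.int64(129)), (178, np.int64(145)), (179, np.int64(158)), (180, np.int64(174)), (181, np.int64(170)), (182, np.int64(171)), (183, np.int64(158)), (184, np.int64(134)), (185, np.int64(135)), (186, np.int64(135)), (187, np.int64(135)), (188, np.int64(136)), (189, np.int64(135)), (190, np.int64(136)), (191, np.int64(136)), (192, np.int64(135)), (193
[... 1093 characters left out ...]
8, np.int64(133)), (169, np.int64(134)), (170, np.int64(133)), (171, np.int64(134)), (172, np.int64(134)), (173, np.int64(134)), (174, np.int64(134)), (175, np.int64(133)), (176, np.int64(133)), (177, np.int64(127)), (178, np.int64(143)), (179, np.int64(155)), (180, np.int64(170)), (181, np.int64(168)), (182, np.int64(167)), (183, np.int64(158)), (184, np.int64(145)), (185, np.int64(134)), (186, np.int64(134)), (187, np.int64(134)), (188, np.int64(134)), (189, np.int64(134)), (190, np.int64(134)), (191, np.int64(134)), (192, np.int64(135)), (193, np.int64(134)), (194, np.int64(135)), (195, np.int64(134)), (196, np.int64(134)), (197, np.int64(134)), (198, np.int64(134)), (199, np.int64(134))]
```

Run:
```python
from h import *
u=np.array([.984,-.177,0])
print("pack bottom",[ray("w5",(275,199.3),z)+u*.030 for z in(.048,.050)],"top",[ray("w5",(275,204.7),z)+u*.03 for z in(.061,.065)])
print("bar",ray("w5",(275,180.7),.040)+u*.038,"plate",ray("w5",(275,152.7),.041)+u*.0555)
```

```text
pack bottom [array([0.49362436, 0.04693408, 0.048     ]), array([0.49318991, 0.04700618, 0.05      ])] top [array([0.49385543, 0.04685302, 0.061     ]), array([0.49291214, 0.04701062, 0.065     ])]
bar [0.49159369 0.04732434 0.04      ] plate [0.49186497 0.04727369 0.041     ]
```

>>> jog_arm([
  [-0.03,0,-0.1,0,20],
  [-0.03,0,-0.3,0,20],
  [-0.03,0,-0.5,0,20],
  [-0.03,0,-0.65,0,20],
  [-0.03,0,-0.72,0,20],
  [-0.03,0,-0.72,0,20],
])

```text
time: 8.6
tool_pos: [0.4897, 0.0455, 0.0263]
tool_rot: [0.088, 0.996, -0.0, -0.0]
ft_force: [0.3, 0.5, 0.3]
finger_gap: 0.0321
grip_force: 30.0
```

```bash
python3 s.py
```

```text
8.6 [0.4897 0.0455 0.0263] F [0.31 0.53 0.26] M tool [ 0.019 -0.023  0.021] rot [-1.7999e+02 -1.0000e-02  1.6989e+02]
```

>>> jog_arm([
  [0,0,0,0,46],
  [0,0,0,0,46],
  [0,0,0,0,46],
  [0,0,0.3,0,46],
  [0,0,1.0,0,46],
  [0,0,1.9,0,40],
  [0.7,-0.1,2.5,0,20],
  [1.3,-0.2,2.9,0,0],
])

```text
time: 9.4
tool_pos: [0.5563, 0.0362, 0.1748]
tool_rot: [0.087, 0.996, 0.001, 0.002]
ft_force: [0.6, -0.2, -1.3]
finger_gap: 0.0262
grip_force: 0.0
```

```bash
python3 s.py
python3 - <<'E'
from h import *
shot("wrist","w6")
im=cv2.imread("pics/w6.png"); cv2.imwrite("pics/c6.png",cv2.resize(im[40:230,140:380],None,fx=3,fy=3,interpolation=cv2.INTER_CUBIC))
E
```

```text
9.4 [0.5563 0.0362 0.1748] F [ 0.59 -0.24 -1.3 ] M tool [-0.026 -0.036 -0.001] rot [179.87   0.21 169.96]
```

View pics/c6.png

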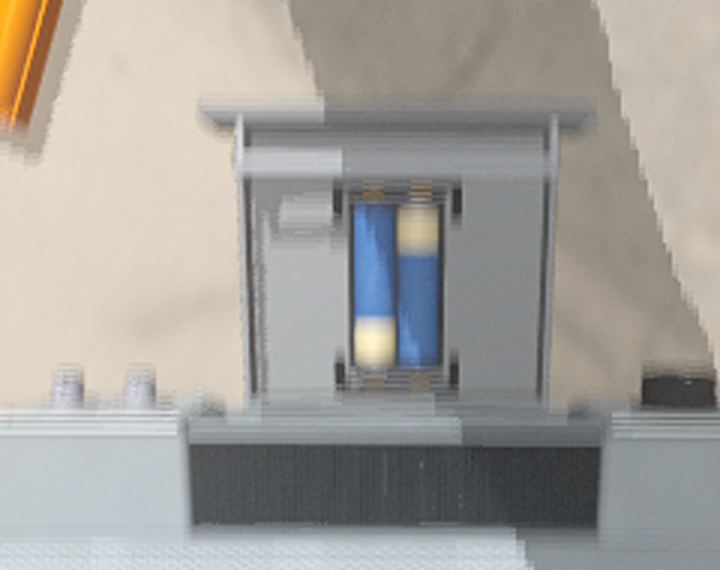

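c6 shows the pack lying square and centred between the four guides. Next I go in front of the drawer plate with the fingers closed.

>>> jog_arm([
  [-1.0,0.2,0,0,0],
  [-1.9,0.4,0,0,0],
  [-2.85,0.5,0,0,0],
  [-2.85,0.5,-0.9,0,0],
  [-2.85,0.5,-1.8,0,0],
  [-2.85,0.5,-2.6,0,0],
  [-2.85,0.5,-3.0,0,0],
  [-2.85,0.5,-3.0,0,0],
])

```text
time: 10.25
tool_pos: [0.4098, 0.0601, 0.0195]
tool_rot: [0.088, 0.996, -0.001, -0.003]
ft_force: [-0.4, 0.5, 0.1]
finger_gap: 0.0003
grip_force: 0.0
```

```bash
python3 s.py
```

```text
10.25 [0.4098 0.0601 0.0195] F [-0.38  0.48  0.08] M tool [-0.001 -0.019  0.001] rot [-179.84   -0.28  169.89]
```

>>> jog_arm([
  [0.2,-0.04,0,0,0],
  [0.4,-0.07,0,0,0],
  [0.7,-0.13,0,0,0],
  [1.0,-0.18,0,0,0],
  [1.25,-0.23,0,0,0],
  [1.5,-0.27,0,0,0],
  [1.7,-0.31,0,0,0],
  [1.85,-0.33,0,0,0],
])

```text
time: 11.05
tool_pos: [0.5051, 0.0439, 0.0223]
tool_rot: [0.088, 0.996, 0.0, -0.0]
ft_force: [-5.3, -1.3, 3.0]
finger_gap: 0.0001
grip_force: 2.5
```

>>> jog_arm([
  [0.1,-0.02,0,0,0],
  [0.2,-0.04,0,0,0],
  [0.26,-0.05,0,0,0],
  [0.3,-0.05,0,0,0],
  [0.3,-0.05,0,0,0],
])

```text
time: 11.55
tool_pos: [0.5128, 0.0427, 0.021]
tool_rot: [0.088, 0.996, 0.001, -0.007]
ft_force: [-18.5, 0.7, 12.5]
finger_gap: 0.0002
grip_force: 9.4
```

```bash
python3 s.py
```

```text
11.55 [0.5128 0.0427 0.021 ] F [-18.47   0.65  12.49] M tool [0.404 3.946 0.065] rot [-179.99   -0.82  169.96]
```

>>> jog_arm([
  [0.04,0,0,0,0],
  [0.08,-0.01,0,0,0],
  [0.08,-0.01,0,0,0],
])

```text
time: 11.85
tool_pos: [0.5199, 0.0415, 0.0211]
tool_rot: [0.088, 0.996, 0.0, -0.004]
ft_force: [-11.1, 1.0, 4.2]
finger_gap: 0.0004
grip_force: 5.4
```

```bash
python3 s.py
```

```text
11.85 [0.5199 0.0415 0.0211] F [-11.06   0.98   4.18] M tool [ 0.356  2.319 -0.005] rot [-179.97   -0.43  169.93]
```

>>> jog_arm([
  [0.03,0,0,0,0],
  [0.06,-0.01,0,0,0],
  [0.06,-0.01,0,0,0],
])

```text
time: 12.15
tool_pos: [0.5199, 0.0416, 0.0211]
tool_rot: [0.088, 0.996, 0.0, -0.007]
ft_force: [-18.4, 1.1, 14.1]
finger_gap: 0.0005
grip_force: 9.8
```

```bash
python3 s.py
```

```text
12.15 [0.5199 0.0416 0.0211] F [-18.42   1.14  14.08] M tool [0.461 3.837 0.03 ] rot [-179.98   -0.8   169.95]
```

Force rises with no further movement, so the drawer is at its hard stop. I back off and check that the front stays home.

>>> jog_arm([
  [-0.1,0.02,0,0,0],
  [-0.3,0.05,0,0,0],
  [-1.0,0.18,0,0,0],
  [-1.9,0.3,0.3,0,0],
  [-1.9,-0.6,1.0,0,0],
  [-1.9,-1.5,1.5,0,0],
  [-1.9,-2.5,2,0,0],
  [-1.9,-3.5,3,0,0],
])

```text
time: 12.95
tool_pos: [0.4322, -0.111, 0.1501]
tool_rot: [0.088, 0.996, -0.0, 0.002]
ft_force: [0.9, -0.3, -0.5]
finger_gap: 0.0002
grip_force: 0.0
```

>>> jog_arm([
  [0,-1,0.5,0,0],
  [0,-1.8,1,0,0],
  [0,-2.5,1,0,0],
  [0,-2.5,1,0,0],
  [0,-2.5,1,0,0],
])

```text
time: 13.45
tool_pos: [0.4321, -0.2344, 0.1991]
tool_rot: [0.089, 0.996, -0.0, 0.001]
ft_force: [-0.0, -0.5, -0.7]
finger_gap: 0.0003
grip_force: 0.0
```

```bash
python3 s.py
python3 - <<'E'
from h import *
def stats():
    a=cv2.imread("pics/top0.png").astype(int); b=shot("top","top9")["img"][...,::-1].astype(int)
    c=cv2.imread("pics/scene0.png").astype(int); d=shot("scene","sc9")["img"][...,::-1].astype(int)
    for n,p,q in(("top",a,b),("scene",c,d)):
        D=(np.abs(p-q).max(2)>35).astype(np.uint8)
        k,l,st,ce=cv2.connectedComponentsWithStats(cv2.morphologyEx(D,2,np.ones((3,3))))
        print(n,[tuple(s) for s in st[1:] if s[4]>15])
stats()
E
```

```text
13.45 [ 0.4321 -0.2344  0.1991] F [-0.02 -0.53 -0.71] M tool [-0.078 -0.031 -0.053] rot [-1.7999e+02  1.4000e-01  1.6979e+02]
top [(np.int32(219), np.int32(68), np.int32(75), np.int32(64), np.int32(3209)), (np.int32(283), np.int32(84), np.int32(21), np.int32(22), np.int32(119)), (np.int32(143), np.int32(92), np.int32(103), np.int32(205), np.int32(6162)), (np.int32(0), np.int32(127), np.int32(57), np.int32(109), np.int32(3487)), (np.int32(325), np.int32(129), np.int32(20), np.int32(15), np.int32(129)), (np.int32(228), np.int32(140), np.int32(52), np.int32(50), np.int32(1613)), (np.int32(349), np.int32(148), np.int32(25), np.int32(32), np.int32(207)), (np.int32(374), np.int32(171), np.int32(186), np.int32(249), np.int32(26691)), (np.int32(241), np.int32(191), np.int32(43), np.int32(79), np.int32(2204)), (np.int32(349), np.int32(230), np.int32(18), np.int32(30), np.int32(385)), (np.int32(8), np.int32(239), np.int32(20), np.int32(9), np.int32(82)), (np.int32(31), np.int32(251), np.int32(12), np.int32(24), np.int32(153)), (np.int32(289), np.int32(282), np.int32(6), np.int32(6), np.int32(2
[... 1964 characters left out ...]
2(54), np.int32(58), np.int32(1740)), (np.int32(374), np.int32(241), np.int32(19), np.int32(24), np.int32(196)), (np.int32(71), np.int32(249), np.int32(20), np.int32(49), np.int32(310)), (np.int32(152), np.int32(288), np.int32(6), np.int32(15), np.int32(55)), (np.int32(325), np.int32(289), np.int32(32), np.int32(26), np.int32(456)), (np.int32(64), np.int32(295), np.int32(17), np.int32(34), np.int32(355)), (np.int32(226), np.int32(300), np.int32(19), np.int32(33), np.int32(178)), (np.int32(147), np.int32(306), np.int32(4), np.int32(6), np.int32(21)), (np.int32(37), np.int32(321), np.int32(5), np.int32(7), np.int32(26)), (np.int32(70), np.int32(330), np.int32(18), np.int32(21), np.int32(210))]
```

Run:
```python
from h import *
O=np.array([.5493,.0337,0]); u=np.array([.984,-.177,0]); v=np.array([.177,.984,0])
def P(x,y,z): return O+u*(x+.045)+v*y+[0,0,z]
for f,cam in(("scene0","scene0"),("sc1","sc1"),("sc9","sc9"),("top0","top0"),("top9","top9")):
    im=cv2.imread(f"pics/{f}.png").astype(int); r=[]
    for x in(-.15,-.13,-.11,-.09,-.08):
        for y in(-.05,-.02,.02,.05):
            p=proj(cam,P(x,y,.02)).round().astype(int); b=im[p[1],p[0]]; r.append(round((b[2]-b[0])/max(b.sum()/3,1),2))
    print(f,r)
g=[cv2.imread(f"pics/{f}.png")[...,2] for f in("scene0","sc9")]
```

```text
scene0 [np.float64(0.19), np.float64(0.2), np.float64(0.2), np.float64(0.19), np.float64(0.2), np.float64(0.21), np.float64(0.2), np.float64(0.21), np.float64(0.21), np.float64(0.2), np.float64(0.18), np.float64(0.2), np.float64(0.22), np.float64(0.21), np.float64(0.22), np.float64(0.21), np.float64(0.16), np.float64(0.17), np.float64(0.12), np.float64(0.06)]
sc1 [np.float64(-0.05), np.float64(-0.03), np.float64(0.0), np.float64(-0.06), np.float64(-0.02), np.float64(-0.08), np.float64(-0.03), np.float64(-0.07), np.float64(-0.02), np.float64(-0.03), np.float64(-0.04), np.float64(-0.04), np.float64(-0.04), np.float64(-0.05), np.float64(-0.06), np.float64(-0.03), np.float64(-0.05), np.float64(0.09), np.float64(0.0), np.float64(-0.03)]
sc9 [np.float64(0.22), np.float64(0.19), np.float64(0.2), np.float64(0.19), np.float64(0.18), np.float64(0.19), np.float64(0.2), np.float64(0.2), np.float64(0.19), np.float64(0.21), np.float64(0.2), np.float64(0.16), np.float64(0.2), np.float64(0.21), np.float64(0.23), np.float64(0.18), np.float64(0.15), np.float64(0.16), np.float64(0.11), np.float64(0.09)]
top0 [np.float64(0.16), np.float64(0.15), np.float64(0.15), np.float64(0.15), np.float64(0.16), np.float64(0.15), np.float64(0.16), np.float64(0.14), np.float64(0.14), np.float64(0.15), np.float64(0.16), np.float64(0.16), np.float64(0.15), np.float64(0.16), np.float64(0.16), np.float64(0.15), np.float64(0.15), np.float64(0.16), np.float64(0.16), np.float64(0.16)]
top9 [np.float64(0.16), np.float64(0.17), np.float64(0.14), np.float64(0.13), np.float64(0.15), np.float64(0.15), np.float64(0.15), np.float64(0.14), np.float64(0.15), np.float64(0.13), np.float64(0.14), np.float64(0.15), np.float64(0.15), np.float64(0.15), np.float64(0.15), np.float64(0.14), np.float64(0.15), np.float64(0.16), np.float64(0.14), np.float64(0.15)]
```

The pixels in front of the case are bench again in both cameras, over 1 s after I backed off, so the drawer is home and latched. Handing in.

```bash
python3 -c "
from station import env
print(env.close_job())"
```

```text
the job is handed in; nothing more can be done
None
```

The drawer was sprung by the hidden catch, the battery pack laid flat in its bay and the drawer pushed home, where it stayed shut after I backed off; the arm touched no other loose item, and I handed the job in at about 13.5 s.

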